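# Seat the grinder cup, then find the cap thread hand and hold the cap off

## Robot

A 6-joint arm with a two-finger parallel gripper is mounted at the origin on the work surface. World frame = base frame: x ahead of the robot, y to its left, z up, the work surface at z = 0. Lengths are in mm, angles in rad, forces in N, time in s.
With the tool pointing down it reaches from about 200 to 875 mm from the base axis. Payload 3.4 kg.
Tool frame: the origin (TCP) lies at the very end of the fingers, on their centre line; the grasp point (between the pads) lies 19 mm behind it (grip_point_offset is the distance from the TCP to the grasp point, in mm); z points along the fingers, y is the line along which they close (so a half turn about z gives the same grasp; the last joint's range is limited). The gripper opens to 94 mm and grips with 3 to 60 N. Pads are 16 mm wide; open, the fingers measure 119 mm over their backs; the gripper's body (75 mm by 177 mm) begins 78 mm behind the grasp point.
Start: joints at [-1.447, 0.276, 1.505, -0, 1.361, -0.121], TCP at [139.355, -557.894, 205.493] pointing down, gripper open.
Joint ranges: [-2.89, 2.89], [-0.75, 2.08], [0.22, 2.7], [-1.18, 4.32], [0.11, 2.71], [-2.7, 2.7]. Speed limits (rad/s): [2.57, 2.57, 3.14, 3.14, 3.14, 3.14].

## Interface

Orientations are given as a unit quaternion [x, y, z, w].
In Python, from plant import * gives the robot as it stands.
- The arm moves only by the tool move_arm, never from a script. Its argument "rows" is a list of rows, each a list of 3 entries, a list of its own where there are three numbers: the shift along the tool's x, y, z in mm, then the turn about the tool's z in degrees, then the opening, from -1 (shut) to 1 (fully open), so that 0 is half open. In form: [[[tx, ty, tz], roll, gripper], ...]. A call has 1 to 12 rows; each row is the pose to reach, as a shift and turn from the pose commanded when the call began, along the tool's axes at that moment; what a row does not reach only later rows make up. A row lasts 1/12 s, in which the tool goes at most 41.7 mm and 7.16 degrees, less where a joint would pass 70% of its speed; a pose out of reach is approached as far as the arm can. A call with a gripper value outside its range is refused whole. The fingers move at their own pace and stop on an object; the grip force is fixed at half the most. Time passes only in rows, so rows that repeat a pose let the fingers close. It gives the time, the measured TCP pose, the force, the opening and the grip force at its end, in the units of the state.
- get_obs(): the state, without advancing time (a new reading comes with each control period).
- read_camera(name): name is "scene" or "top" or "wrist"; returns the picture (400x640x3 uint8, red, green, blue); there is no depth.
- get_calibration(name): a dict with "fx", "fy", "cx", "cy" (pixels), "position" and "orientation" of the camera in the world. Camera axes: x right, y down, z forward; pixel columns grow to the right and rows downward; lengths in mm; the calibration is good to about 2 mm. A picture is of the moment at which its call begins: read the wrist's pose just before it. get_calibration takes no time and is no camera call; for the wrist camera it gives the pose at the moment of the call.
- job_done(): hands the job in; it is judged then, once.
The state is a dict: "time_s": time; "joint_positions": joint angles; "joint_velocities": joint speeds; "tau": joint torques, N m; "tool_pos": TCP position; "tcp_rot": TCP orientation; "force": force on the tool from outside, world axes, zero at the start; "wrist_torque": the same for the moment, N m; "grip_width": finger opening in mm; "grip_force": force on a finger pad.
Only numpy, scipy, OpenCV 4.12 (cv2) and the standard library are available. Lean on these libraries where they do the work, as an engineer would, in place of code of your own. Each camera call takes 0.05 s, during which the arm holds its last target. There are 200 camera calls.

## Task

Get the kitchen grinder ready for filling: lift the steel catch cup off the lazy Susan, stand it upright in the round recess of the grinder's foot and let go of it. Then take the grinder's filler cap by its orange bar and loosen it; it may have a right-hand or a left-hand thread, so try both ways until it comes free, then lift it straight off and finish while still holding it level at least 10 cm above the neck. Leave everything else standing: nothing else knocked over or off the lazy Susan, and the blue flask and the candle jar where they are.

Things in the scene. Friction and masses are not known exactly. Their poses are not given: they have to be found in the camera images.
- cup: the catch cup: plain brushed-steel open cup, 58 mm outside diameter (foot narrowed to 52 mm over the lowest 5 mm), 75 mm tall, wall 3 mm, about 0.1 to 0.2 kg, standing upright on the lazy Susan. Origin: centre of its underside, z up.
- susan_base: the lazy Susan (freely spinning light-wood disc, 270 mm diameter, its top 28 mm above the worktop, next to no friction on its pivot). Origin: on its pivot axis, at worktop level. The cup, a spice jar and a salt cellar stand on it, their centres roughly 85 mm from the pivot and 120 degrees apart, in any order.
- susan (a joint): angle of the lazy Susan's disc, rad, positive anticlockwise from above; it spins without limit.
- grinder: grinder, fixed: grey and steel tower 120 mm wide (its x), y -145 to -5 mm, flat top at 180 mm; white foot plate 14 mm thick from the tower to y = 135 mm. A black chute nose, 40 mm wide, sticks out over the foot to y = 23 mm, 100 to 132 mm above the worktop. Origin at worktop level; +y points from tower over foot, z up.
- cup_seat (a point): centre of the floor of the round recess (dark floor) in the foot plate, where the cup goes: recess 66 mm diameter, 4 mm deep, floor 10 mm above the worktop; 70 mm along the grinder's +y from its origin. Axes parallel to the grinder's.
- neck (a point): centre of the filler neck's rim in the flat top, 180 mm up, at the grinder's y = -50 mm; grinder's axes. Thread hand is hidden and differs each time. Turned the loosening way the cap moves easily, is free to lift after 40 degrees, and stops at about 63 (50 is best); the other way it stops dead after 2 to 8 degrees. Until free it rises only about 2 mm; free, it lifts straight up.
- cap: filler cap: black disc 64 mm across, 12 mm thick, lying on the grinder's top, with an orange grip bar 50 mm long (cap's x), 14 mm thick, 12 to 38 mm above the disc's underside. About 0.07 kg. Below it a 22 mm long stem with two lugs reaches into the neck. Origin: centre of the disc's underside, z up. At the start it is done up, its bar within 3 degrees of the grinder's x axis.
- spice: bystander: amber glass spice jar with red lid, 44 mm diameter, 85 mm tall, on the lazy Susan. Origin: centre of its underside.
- salt: bystander: white ceramic salt cellar, 46 mm diameter, 77 mm tall, on the lazy Susan. Origin: centre of its underside.
- flask: bystander: blue metal drinking flask, 66 mm diameter, 200 mm tall, on the worktop. Origin: centre of its underside.
- candle: bystander: copper-coloured open candle jar, 68 mm diameter, 70 mm tall, on the worktop. Origin: centre of its underside.
Things that resemble listed ones, but are neither listed nor needed, are in the scene too. What is shaped like the cup but green, purple or yellow is not meant.

How it is judged (in metres and radians):
On the way, in this order (a step that is already met when the one before it is completed fails the run):
1. the cup is lifted off the lazy Susan (height (world z) of cup above 0.045 m and contact force between cup and susan_base below 0.05 N and contact force between cup and the fingers above 0.5 N), for 0.1 s.
2. the cup stands upright in the recess of the grinder's foot, let go, while the cap is still on (horizontal distance between cup and cup_seat below 0.009 m and z of cup in the frame of cup_seat below 0.002 m and angle between cup's own z axis and vertical below 0.06 rad and contact force between cup and the fingers below 0.05 N and z of cap in the frame of neck below 0.01 m), for 0.2 s.
3. the cap is off its neck, in the fingers (z of cap in the frame of neck above 0.03 m and contact force between cap and the fingers above 0.5 N), for 0.1 s.
At the end, for the whole second after the job is handed in: The cap is held still in the fingers alone, its underside more than 80 mm above the neck's rim, within 60 mm of the neck's axis and within 0.3 rad of level; the cup stands untouched in the recess of the foot (within 9 mm of its centre, foot on the recess floor to 2 mm, within 0.06 rad of upright) (z of cap in the frame of neck above 0.08 m and horizontal distance between cap and neck below 0.06 m and angle between cap's own z axis and vertical below 0.3 rad and contact force between cap and the fingers above 1 N and contact force between cap and grinder below 0.05 N and linear speed of cap below 0.03 m/s and horizontal distance between cup and cup_seat below 0.009 m and z of cup in the frame of cup_seat below 0.002 m and angle between cup's own z axis and vertical below 0.06 rad and contact force between cup and the fingers below 0.05 N and linear speed of cup below 0.02 m/s); the arm keeps its last pose, push and grip.
It fails at once if the spice jar or the salt cellar is knocked over or off the lazy Susan (angle between any of spice, salt's own z axis and vertical above 0.5 rad or height (world z) of any of spice, salt below 0.015 m).
It fails at once if the blue flask or the candle jar is shifted more than 20 mm or knocked over (distance of any of flask, candle from where it was at the start of the episode above 0.02 m or angle between any of flask, candle's own z axis and vertical above 0.4 rad).
It also fails if it takes over 61 s, if anything falls off the work surface, if the arm or the gripper's body presses on something with over 40 N, if the wrist force passes 120 N, or if a joint passes its speed limit or range.

## Working session

There is one attempt and no reset: what is moved stays moved. The work goes in short steps, Python scripts to look and compute and a tool call to move; the robot and the scene stay as the last step left them, time stands still between calls to the robot, and variables do not carry over. Pictures are saved under pics/ and viewed, at most 10 in all, crops included, and the job is handed in when it is done.

Besides the shell and the picture viewer there is one more tool, called as name([rows], argument=value, ...), one row to a line, values as JSON. move_arm: Moves the arm, as the interface text tells. Its arguments: {"type":"object","properties":{"rows":{"type":"array"}},"required":["rows"]}

```bash
mkdir -p pics; ls; python3 - <<'E'
from plant import *
import cv2,numpy as np
ims=[]
for n in ["scene","top","wrist"]:
    c=get_calibration(n);print(n,c)
    im=read_camera(n);cv2.imwrite(f"pics/{n}0.png",im[:,:,::-1])
print(get_obs())
E
```

```text
pics
scene {'fx': 465.0299606239695, 'fy': 465.0299606239695, 'cx': 323.0950373461768, 'cy': 206.29773040640757, 'position': array([1098.14147279,  865.36073455,  959.6271609 ]), 'orientation': array([ 0.23260002,  0.88259578, -0.39278243, -0.11244501])}
top {'fx': 520.0902841306088, 'fy': 520.0902841306088, 'cx': 324.3035176577507, 'cy': 195.75981315339138, 'position': array([ 557.00247848,   79.71094351, 1550.40630902]), 'orientation': array([-0.70574853,  0.70805677, -0.01885535,  0.014802  ])}
wrist {'fx': 350.5832908312599, 'fy': 350.5832908312599, 'cx': 318.63719860624263, 'cy': 197.6103897656111, 'position': array([ 207.91096929, -540.88975065,  384.86077939]), 'orientation': array([ 0.78256333, -0.61047406, -0.07595673,  0.09563807])}
{'time_s': 0.15, 'joint_positions': array([-1.44698326e+00,  2.76433856e-01,  1.50577477e+00, -1.30996771e-05,
        1.36073010e+00, -1.20980435e-01]), 'joint_velocities': array([ 0.00096536, -0.00209749, -0.00190791, -0.00153909,  0.00048258,
        0.00061253]), 'tau': array([ 3.85608146e-04, -4.04927337e+01, -2.37430447e+01,  6.99970848e-02,
        3.14857916e-02, -8.50864944e-05]), 'tool_pos': array([ 139.30478391, -557.45011509,  204.83944329]), 'tcp_rot': array([ 9.92518472e-01,  1.22092706e-01, -7.35815231e-06, -6.73023190e-04]), 'force': array([ 0.35391668, -0.1694298 ,  0.46865239]), 'wrist_torque': array([-0.03401314,  0.02192983, -0.00137943]), 'grip_force': 0.0, 'grip_width': 93.85754708803073}
```

View pics/top0.png

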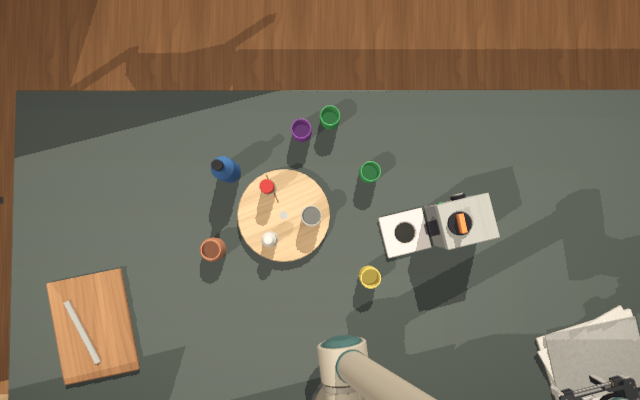

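View pics/scene0.png

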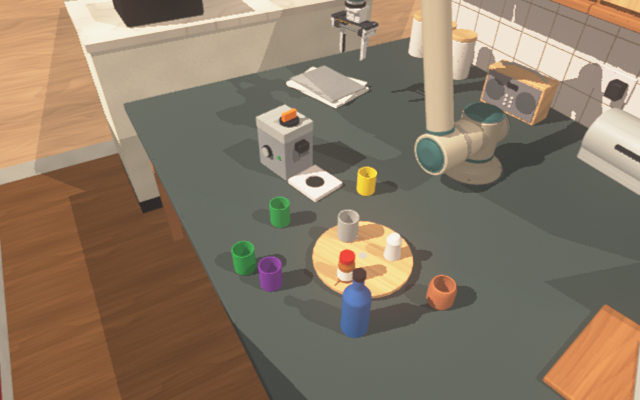

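The top view shows the cup at (311,215) on the Susan, with spice at (267,186) and salt at (269,239). The recess is at (404,232) and the cap bar at (461,223). The scene view confirms the identities.

```bash
cat > h.py <<'E'
from plant import *
import cv2,numpy as np
from scipy.spatial.transform import Rotation as R
def plane(c,uv,z):
    d=R.from_quat(c["orientation"]).apply([(uv[0]-c["cx"])/c["fx"],(uv[1]-c["cy"])/c["fy"],1])
    p=c["position"]; return (p+d*(z-p[2])/d[2]).round(1)
def blob(mask,near,r):
    m=np.zeros_like(mask);cv2.circle(m,tuple(int(v) for v in near),r,255,-1);m&=mask
    m=cv2.morphologyEx(m,cv2.MORPH_OPEN,np.ones((2,2),np.uint8))
    cs=cv2.findContours(m,cv2.RETR_EXTERNAL,cv2.CHAIN_APPROX_NONE)[0]
    return max(cs,key=cv2.contourArea)
def hsv(im): return cv2.cvtColor(im,cv2.COLOR_RGB2HSV)
def toolmove(o,p):  # world point -> shift in tool axes
    return R.from_quat(o["tcp_rot"]).inv().apply(np.array(p)-o["tool_pos"]).round(1)
E
python3 - <<'E'
from h import *
c=get_calibration("top");im=cv2.imread("pics/top0.png")[:,:,::-1].copy();H=hsv(im)
rng=lambda a,b:cv2.inRange(H,a,b)
def show(n,k,z):
    (u,v),wh,a=cv2.minAreaRect(k);e=cv2.fitEllipse(k);print(n,"ell",np.round(e[0],1),np.round(e[1],1),plane(c,e[0],z),"rect",plane(c,(u,v),z),np.round(wh,1),a)
show("cup",blob(rng((0,0,0),(179,60,255)),(311,215),16),103)
show("recess",blob(rng((0,0,0),(179,255,70)),(404,232),16),10)
k=blob(rng((0,0,140),(179,60,255)),(404,232),34);show("foot",k,14)
bx=cv2.boxPoints(cv2.minAreaRect(k));print([plane(c,p,14) for p in bx])
k=blob(rng((3,150,120),(22,255,255)),(461,223),20);show("bar",k,218)
print([plane(c,p,218) for p in cv2.boxPoints(cv2.minAreaRect(k))])
show("susan",blob(rng((8,50,120),(28,255,255)),(284,215),55),28)
show("capdisc",blob(rng((0,0,0),(179,255,60)),(461,223),20),192)
for n,uv,z in [("spice",(267,186),113),("salt",(269,239),105),("flask",(218,166),200),("candle",(213,249),70),("green",(370,171),75),("yellow",(370,277),75)]: print(n,plane(c,uv,z))
a=im[180:280,285:505];cv2.imwrite("pics/c1.png",cv2.resize(a[:,:,::-1],None,fx=3.6,fy=3.6,interpolation=cv2.INTER_CUBIC))
E
```

```text
cup ell [311.9 216.2] [19.8 20.1] [569.1 105.9 103. ] rect [569.7 105.7 103. ] [20. 20.] 90.0
recess ell [405.1 233.3] [17.9 18.2] [ 518.3 -167.8   10. ] rect [ 519.4 -167.6   10. ] [18. 18.] 90.0
foot ell [405.  233.3] [48.  51.8] [ 518.5 -166.8   14. ] rect [ 518.3 -167.6   14. ] [41.9 45.1] 76.37300109863281
[array([562.8, -88.6,  14. ]), array([ 593.8, -218.7,   14. ]), array([ 473.8, -246.4,   14. ]), array([ 443.1, -116.7,   14. ])]
bar ell [460.7 225.6] [ 3.7 21.8] [ 542.9 -277.2  218. ] rect [ 544.7 -276.1  218. ] [20.2  4.2] 72.6459732055664
[array([ 567.8, -263.6,  218. ]), array([ 571. , -273.9,  218. ]), array([ 521.6, -288.6,  218. ]), array([ 518.4, -278.3,  218. ])]
susan ell [284.1 215.9] [91.9 92.3] [570.8 188.5  28. ] rect [570.6 188.9  28. ] [92. 92.] 90.0
capdisc ell [468.6 222.6] [ 4.  14.9] [ 550.3 -305.   192. ] rect [ 551.  -305.2  192. ] [13.6  4.2] 77.47119140625
spice [653.  229.9 113. ]
salt [506.4 224.9 105. ]
flask [699.8 348.4 200. ]
candle [477.5 386.9  70. ]
green [697.5 -59.3  75. ]
yellow [397.5 -57.   75. ]
```

View pics/c1.png

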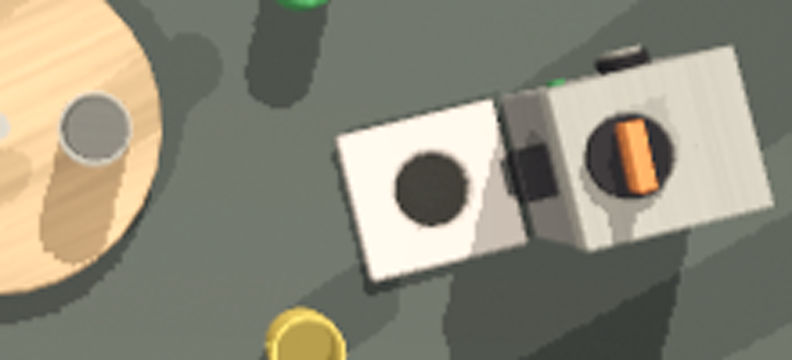

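The crop shows the recess, foot, cap disc and bar clearly. Grinder yaw is about 13.4°, the seat is near (518.5,-167.5) and the cup near (569.5,106). Next I move over the cup.

move_arm([
  [[20, -20, -40], 0, 1],
  [[40, -40, -80], 0, 1],
  [[60, -60, -100], -7, 1],
  [[90, -85, -100], -14, 1],
  [[120, -110, -100], -21, 1],
  [[150, -138, -100], -28, 1],
  [[180, -166, -100], -35, 1],
  [[210, -194, -100], -42, 1],
  [[240, -222, -100], -49, 1],
  [[270, -250, -100], -56, 1],
  [[300, -278, -100], -63, 1],
  [[330, -306, -100], -70, 1],
])

```text
time_s: 1.15
tool_pos: [385.8, -179.0, 305.5]
tcp_rot: [0.741, 0.671, -0.0, 0.0]
force: [0.4, -0.4, -0.3]
grip_width: 94.1
grip_force: 0.0
```

```bash
python3 - <<'E'
from h import *
o=get_obs();print(o["time_s"],o["tool_pos"],R.from_quat(o["tcp_rot"]).as_matrix().round(3).tolist())
print(toolmove(o,(569.5,106,270)))
E
```

```text
1.15 [ 385.75692697 -179.01621248  305.46387918] [[0.098, 0.995, 0.0], [0.995, -0.098, -0.0], [-0.0, 0.0, -1.0]]
[301.7 154.8  35.4]
```

move_arm([
  [[30, 16, 0], -6, 1],
  [[60, 32, 5], -12, 1],
  [[92, 48, 10], -19, 1],
  [[126, 65, 15], -19, 1],
  [[160, 82, 20], -19, 1],
  [[195, 100, 25], -19, 1],
  [[230, 118, 30], -19, 1],
  [[265, 136, 35], -19, 1],
  [[295, 151, 35], -19, 1],
  [[302, 155, 35], -19, 1],
  [[302, 155, 35], -19, 1],
  [[302, 155, 35], -19, 1],
])

```text
time_s: 2.15
tool_pos: [570.4, 102.9, 269.9]
tcp_rot: [0.622, 0.783, -0.001, -0.0]
force: [0.0, 0.1, 0.6]
grip_width: 93.9
grip_force: 0.0
```

```bash
python3 - <<'E'
from h import *
o=get_obs();c=get_calibration("wrist");im=read_camera("wrist");cv2.imwrite("pics/w1.png",im[:,:,::-1])
print(o["tool_pos"],R.from_quat(o["tcp_rot"]).as_euler("xyz",degrees=True))
Rc=R.from_quat(c["orientation"])
p=Rc.inv().apply(np.array([569.5,106,103])-c["position"]);print(p[:2]/p[2]*c["fx"]+[c["cx"],c["cy"]])
print(Rc.as_matrix().round(2),c["position"])
E
```

```text
[570.41135422 102.85080283 269.93298038] [-1.79891996e+02  4.72170445e-02  1.03074294e+02]
[318.23862449 178.11646161]
[[ 0.97  0.22  0.05]
 [ 0.23 -0.94 -0.24]
 [-0.    0.24 -0.97]] [555.41609236 171.13299878 449.99569535]
```

View pics/w1.png

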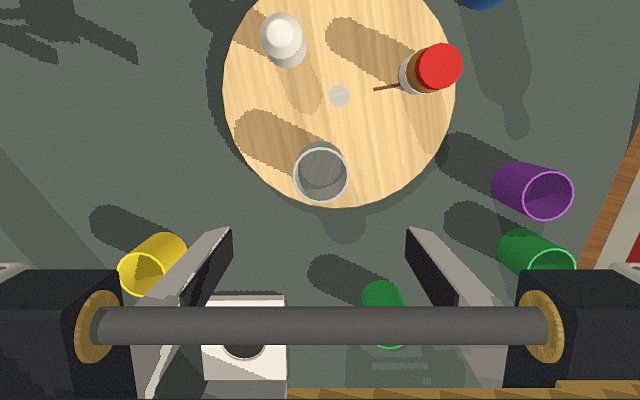

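The wrist view shows the cup rim centred near (320.5,174.5), salt at (282,40) and spice at (437,66). The space around the cup is clear.

```bash
python3 - <<'E'
from h import *
o=get_obs();c=get_calibration("wrist")
p=plane(c,(320.5,174.5),103);print(p)
m=(p+np.array([569.5,106,103]))/2
print(o["tool_pos"],m,toolmove(o,(m[0],m[1],70)))
E
```

```text
[570.8 109.4 103. ]
[570.19658794 102.21877468 270.2994233 ] [570.15 107.7  103.  ] [  5.5   1.5 200.3]
```

move_arm([
  [[6, 1.5, 25], 0, 1],
  [[6, 1.5, 55], 0, 1],
  [[6, 1.5, 85], 0, 1],
  [[6, 1.5, 115], 0, 1],
  [[6, 1.5, 145], 0, 1],
  [[6, 1.5, 170], 0, 1],
  [[6, 1.5, 188], 0, 1],
  [[6, 1.5, 198], 0, 1],
  [[6, 1.5, 203], 0, 1],
  [[6, 1.5, 203], 0, 1],
  [[6, 1.5, 203], 0, 1],
  [[6, 1.5, 203], 0, 1],
])

```text
time_s: 3.2
tool_pos: [572.1, 109.1, 69.0]
tcp_rot: [0.622, 0.783, 0.001, 0.001]
force: [-0.3, -0.2, -0.4]
grip_width: 94.1
grip_force: 0.0
```

move_arm([
  [[0, 0, 0], 0, 0.5],
  [[0, 0, 0], 0, 0.4],
  [[0, 0, 0], 0, 0.3],
  [[0, 0, 0], 0, 0.2],
  [[0, 0, 0], 0, 0.1],
  [[0, 0, 0], 0, 0],
  [[0, 0, 0], 0, -0.2],
  [[0, 0, 0], 0, -0.5],
  [[0, 0, 0], 0, -1],
  [[0, 0, 0], 0, -1],
  [[0, 0, 0], 0, -1],
  [[0, 0, 0], 0, -1],
])

```text
time_s: 4.2
tool_pos: [571.1, 109.4, 67.4]
tcp_rot: [0.622, 0.783, -0.0, 0.0]
force: [-0.0, 0.8, 0.3]
grip_width: 56.5
grip_force: 30.0
```

move_arm([
  [[0, 0, -10], 0, -1],
  [[0, 0, -25], 0, -1],
  [[0, 0, -45], 0, -1],
  [[0, 0, -65], 0, -1],
  [[0, 0, -85], 0, -1],
  [[0, 0, -100], 0, -1],
  [[0, 0, -110], 0, -1],
  [[0, 0, -110], 0, -1],
  [[0, 0, -110], 0, -1],
])

```text
time_s: 4.95
tool_pos: [570.9, 109.3, 177.6]
tcp_rot: [0.622, 0.783, 0.0, 0.0]
force: [-0.7, 0.3, -1.7]
grip_width: 56.8
grip_force: 30.0
```

```bash
python3 - <<'E'
from h import *
o=get_obs();c=get_calibration("wrist");im=read_camera("wrist");cv2.imwrite("pics/w2.png",im[:,:,::-1])
print(o["tool_pos"],o["grip_width"],R.from_quat(o["tcp_rot"]).as_euler("xyz",degrees=True))
c2=get_calibration("top");t=read_camera("top");cv2.imwrite("pics/t2.png",t[:,:,::-1])
print(toolmove(o,(518.5,-167.5,177)))
E
```

```text
[570.89987128 109.33198892 177.55182346] 56.83398856317509 [1.79990655e+02 9.56577873e-03 1.03026281e+02]
[-257.9 -113.4    0.6]
```

View pics/w2.png

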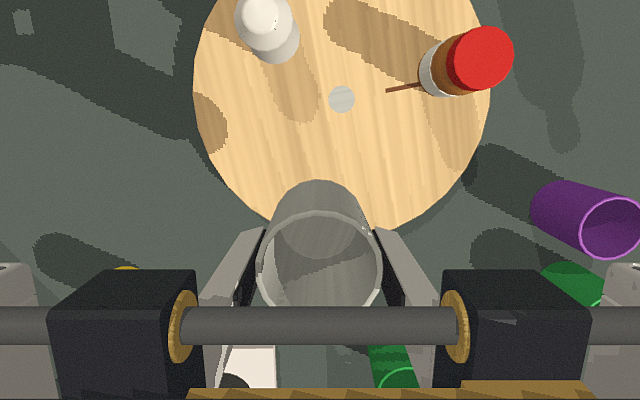

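The cup is held between the pads. Its outer rim spans u 257–383, with the far edge at v≈211.

```bash
python3 - <<'E'
from h import *
o=get_obs();c=get_calibration("wrist");Ro=R.from_quat(o["tcp_rot"])
for v in (210,212): print("far rim, tool frame",Ro.inv().apply(plane(c,(320,v),213)-o["tool_pos"]))
for u in (257,383): print(Ro.inv().apply(plane(c,(u,262),213)-o["tool_pos"]))
c=get_calibration("top");H=hsv(cv2.imread("pics/t2.png")[:,:,::-1].copy())
E
```

```text
far rim, tool frame [ 28.60811375   1.078492   -36.75512205]
far rim, tool frame [ 27.68619415   1.07047945 -36.7553395 ]
[  4.66116983 -26.73499109 -36.69159644]
[  4.71992918  28.91010851 -36.83101787]
```

move_arm([
  [[-15, 2, -10], 0, -1],
  [[-38, 5, -20], 0, -1],
  [[-65, 9, -30], 0, -1],
  [[-95, 13, -40], 0, -1],
  [[-125, 17, -50], 0, -1],
  [[-150, 20, -55], 0, -1],
  [[-175, 24, -55], 0, -1],
  [[-190, 26, -55], 0, -1],
  [[-198, 27, -55], 0, -1],
  [[-198, 27, -55], 0, -1],
  [[-198, 27, -55], 0, -1],
])

```text
time_s: 5.97
tool_pos: [641.4, -77.0, 231.7]
tcp_rot: [0.622, 0.783, -0.0, -0.001]
force: [0.1, 0.8, -2.2]
grip_width: 56.7
grip_force: 30.0
```

```bash
python3 - <<'E'
from h import *
o=get_obs();c=get_calibration("wrist");im=read_camera("wrist");cv2.imwrite("pics/w3.png",im[:,:,::-1])
print(o["tool_pos"],c["position"])
Rc=R.from_quat(c["orientation"])
p=Rc.inv().apply(np.array([519,-166,10])-c["position"]);q=p[:2]/p[2]*c["fx"]+[c["cx"],c["cy"]];print(q)
H=hsv(im);k=blob(cv2.inRange(H,(0,0,0),(179,255,90)),q,38);e=cv2.fitEllipse(k);print(e,plane(c,e[0],10))
E
```

```text
[641.36998856 -76.95888452 231.74637403] [626.51035931  -9.11884617 411.98706438]
[202.54796898 220.9831872 ]
((204.9810791015625, 221.90599060058594), (45.94318771362305, 50.898460388183594), 116.66162872314453) [ 522.  -166.5   10. ]
```

View pics/w3.png

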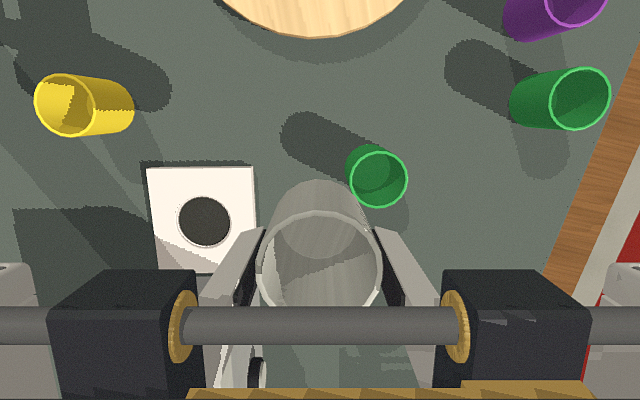

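The recess is at (205,222), which gives a seat of about (521,-165.5) when averaged with the top view. The cup is still centred in the fingers.

move_arm([
  [[-10, -25, 0], 0, -1],
  [[-22, -55, 0], 0, -1],
  [[-36, -85, 0], 0, -1],
  [[-49, -115, 0], 0, -1],
  [[-57, -132, 5], 0, -1],
  [[-59, -137, 25], 0, -1],
  [[-59, -137, 55], 0, -1],
  [[-59, -137, 85], 0, -1],
  [[-59, -137, 115], 0, -1],
  [[-59, -137, 140], 0, -1],
  [[-59, -137, 155], 0, -1],
  [[-59, -137, 160], 0, -1],
])

```text
time_s: 7.02
tool_pos: [519.5, -163.3, 70.0]
tcp_rot: [0.622, 0.783, -0.0, -0.003]
force: [-0.1, 0.6, -1.7]
grip_width: 56.7
grip_force: 30.0
```

move_arm([
  [[0, 0, 0], 0, -1],
  [[0, 0, 5], 0, -1],
  [[0, 0, 10], 0, -1],
  [[0, 0, 14], 0, -1],
  [[0, 0, 17], 0, -1],
  [[0, 0, 17], 0, -1],
  [[0, 0, 17], 0, -1],
])

```text
time_s: 7.6
tool_pos: [521.8, -165.9, 55.5]
tcp_rot: [0.622, 0.783, -0.0, 0.0]
force: [0.3, -0.3, -2.1]
grip_width: 56.9
grip_force: 30.0
```

move_arm([
  [[0, 0, 1.5], 0, -1],
  [[0, 0, 3], 0, -1],
  [[0, 0, 4], 0, -1],
  [[0, 0, 4], 0, -1],
  [[0, 0, 4], 0, -1],
])

```text
time_s: 8.02
tool_pos: [521.8, -165.8, 51.4]
tcp_rot: [0.622, 0.783, -0.0, -0.0]
force: [-0.1, 0.4, -1.8]
grip_width: 56.9
grip_force: 30.0
```

move_arm([
  [[0, 0, 1], 0, -1],
  [[0, 0, 2], 0, -1],
  [[0, 0, 2.5], 0, -1],
  [[0, 0, 2.5], 0, -1],
  [[0, 0, 2.5], 0, -1],
])

```text
time_s: 8.43
tool_pos: [521.9, -165.9, 49.4]
tcp_rot: [0.622, 0.783, -0.0, 0.0]
force: [-1.3, -0.1, 2.8]
grip_width: 56.9
grip_force: 30.0
```

move_arm([
  [[0, 0, 0], 0, 0.4],
  [[0, 0, 0], 0, 0.7],
  [[0, 0, 0], 0, 1],
  [[0, 0, 0], 0, 1],
  [[0, 0, 0], 0, 1],
  [[0, 0, 0], 0, 1],
  [[0, 0, 0], 0, 1],
  [[0, 0, 0], 0, 1],
  [[0, 0, 0], 0, 1],
  [[0, 0, 0], 0, 1],
])

```text
time_s: 9.27
tool_pos: [521.8, -165.8, 49.0]
tcp_rot: [0.622, 0.783, -0.0, 0.0]
force: [-0.7, -0.6, 0.2]
grip_width: 94.1
grip_force: 0.0
```

move_arm([
  [[0, 0, -10], 0, 1],
  [[0, 0, -30], 0, 1],
  [[0, 0, -60], 0, 1],
  [[0, 0, -95], 0, 1],
  [[0, 0, -130], 0, 1],
  [[0, 0, -165], 0, 1],
  [[0, 0, -200], 0, 1],
  [[0, 0, -235], 0, 1],
  [[0, 0, -265], 0, 1],
  [[0, 0, -280], 0, 1],
  [[0, 0, -280], 0, 1],
  [[0, 0, -280], 0, 1],
])

```text
time_s: 10.27
tool_pos: [521.8, -165.8, 329.9]
tcp_rot: [0.622, 0.783, 0.0, 0.001]
force: [-0.5, -0.4, -1.0]
grip_width: 93.8
grip_force: 0.0
```

move_arm([
  [[-10, -5, 0], 7, 1],
  [[-20, -10, 0], 14, 1],
  [[-32, -16, 0], 21, 1],
  [[-46, -22, 0], 28, 1],
  [[-60, -30, 0], 35, 1],
  [[-75, -37, 0], 42, 1],
  [[-90, -45, 0], 49, 1],
  [[-105, -52, 0], 56, 1],
  [[-118, -59, 0], 63, 1],
  [[-120, -60, 0], 70, 1],
  [[-120, -60, 0], 77, 1],
  [[-120, -60, 0], 84, 1],
])

```text
time_s: 11.27
tool_pos: [489.3, -296.1, 326.4]
tcp_rot: [0.987, 0.162, -0.002, -0.002]
force: [-0.0, 0.2, 0.0]
grip_width: 93.7
grip_force: 0.0
```

move_arm([
  [[0, 0, 0], 3, 1],
  [[0, 0, 0], 3, 1],
  [[0, 0, 0], 3, 1],
])

```text
time_s: 11.52
tool_pos: [489.7, -295.8, 327.2]
tcp_rot: [0.99, 0.14, -0.001, -0.001]
force: [0.7, 0.3, -0.1]
grip_width: 94.1
grip_force: 0.0
```

```bash
python3 - <<'E'
from h import *
o=get_obs();c=get_calibration("wrist");im=read_camera("wrist");cv2.imwrite("pics/w4.png",im[:,:,::-1])
t=read_camera("top");cv2.imwrite("pics/t4.png",t[:,:,::-1])
print(o["tool_pos"],R.from_quat(o["tcp_rot"]).as_euler("xyz",degrees=True))
H=hsv(im);Rc=R.from_quat(c["orientation"])
p=Rc.inv().apply(np.array([549,-283,218])-c["position"]);q=p[:2]/p[2]*c["fx"]+[c["cx"],c["cy"]];print(q)
k=blob(cv2.inRange(H,(3,140,100),(22,255,255)),q,70);r=cv2.minAreaRect(k);print(r,plane(c,r[0],218))
b=[plane(c,p,218) for p in cv2.boxPoints(r)];print(b)
E
```

```text
[ 489.71859875 -295.77801007  327.1765869 ] [-1.79843024e+02  1.17149399e-01  1.61081220e+01]
[323.9322863  122.57258141]
((324.05865478515625, 122.79655456542969), (18.020870208740234, 63.19761657714844), 4.763641834259033) [ 548.9 -283.1  218. ]
[array([ 522.4, -281. ,  218. ]), array([ 571.4, -271.3,  218. ]), array([ 574.2, -285.3,  218. ]), array([ 525.3, -295.5,  218. ])]
```

View pics/w4.png

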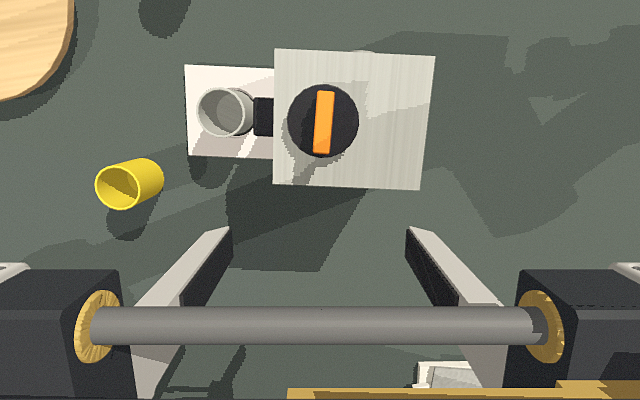

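The wrist view shows the orange bar at (324,123), which maps to (549,-283) at about 11.5° yaw. The cup stands in the recess at (225,112).

move_arm([
  [[20, 2, 10], 2, 1],
  [[45, 3, 20], 4.6, 1],
  [[60.5, 4, 35], 4.6, 1],
  [[60.5, 4, 55], 4.6, 1],
  [[60.5, 4, 80], 4.6, 1],
  [[60.5, 4, 105], 4.6, 1],
  [[60.5, 4, 120], 4.6, 1],
  [[60.5, 4, 127], 4.6, 1],
  [[60.5, 4, 130], 4.6, 1],
  [[60.5, 4, 130], 4.6, 1],
  [[60.5, 4, 130], 4.6, 1],
])

```text
time_s: 12.53
tool_pos: [550.2, -283.8, 200.0]
tcp_rot: [0.995, 0.1, 0.001, 0.001]
force: [0.3, 1.2, -0.2]
grip_width: 93.9
grip_force: 0.0
```

move_arm([
  [[0, 0, 0], 0, 0.4],
  [[0, 0, 0], 0, 0.2],
  [[0, 0, 0], 0, 0],
  [[0, 0, 0], 0, -0.2],
  [[0, 0, 0], 0, -0.4],
  [[0, 0, 0], 0, -0.5],
  [[0, 0, 0], 0, -0.6],
  [[0, 0, 0], 0, -0.7],
  [[0, 0, 0], 0, -1],
  [[0, 0, 0], 0, -1],
  [[0, 0, 0], 0, -1],
  [[0, 0, 0], 0, -1],
])

```text
time_s: 13.53
tool_pos: [549.7, -283.4, 198.9]
tcp_rot: [0.995, 0.1, -0.0, 0.0]
force: [-0.2, -0.0, 0.7]
grip_width: 17.5
grip_force: 0.0
```

```bash
python3 - <<'E'
from h import *
o=get_obs();print(o)
E
```

```text
{'time_s': 13.5333, 'joint_positions': array([-5.88452974e-01,  3.44796109e-01,  1.41926900e+00, -8.20084289e-05,
        1.37749037e+00,  7.82965678e-01]), 'joint_velocities': array([ 2.12156999e-03, -1.66818705e-03, -1.84356326e-03, -1.13799711e-03,
        9.00157800e-04, -8.53300767e-05]), 'tau': array([-1.76443086e-04, -4.46725380e+01, -2.39571565e+01,  6.22090185e-02,
       -4.06311359e-02,  1.24199573e-04]), 'tool_pos': array([ 549.6586121 , -283.40104285,  198.94840268]), 'tcp_rot': array([ 9.95034397e-01,  9.95316406e-02, -1.11996130e-05,  4.28878183e-05]), 'force': array([-0.22564   , -0.01851683,  0.70984822]), 'wrist_torque': array([ 0.01293678, -0.03807254, -0.06249472]), 'grip_force': 0.0, 'grip_width': 17.520893147975926}
```

move_arm([
  [[0, 0, 0], 0, -0.4],
  [[0, 0, 0], 0, -0.4],
  [[0, 0, 0], 0, -0.4],
  [[0, 0, 2], 0, -0.4],
  [[0, 0, 4], 0, -0.4],
  [[0, 0, 4], 0, -0.4],
])

```text
time_s: 14.03
tool_pos: [549.3, -283.2, 194.4]
tcp_rot: [0.995, 0.1, -0.0, -0.0]
force: [0.0, 0.7, -0.5]
grip_width: 28.4
grip_force: 0.0
```

move_arm([
  [[0, 0, 0], 0, -0.6],
  [[0, 0, 0], 0, -0.8],
  [[0, 0, 0], 0, -1],
  [[0, 0, 0], 0, -1],
  [[0, 0, 0], 0, -1],
  [[0, 0, 0], 0, -1],
  [[0, 0, 0], 0, -1],
  [[0, 0, 0], 0, -1],
])

```text
time_s: 14.7
tool_pos: [549.6, -283.1, 195.0]
tcp_rot: [0.995, 0.1, -0.0, -0.0]
force: [0.0, 1.1, -0.2]
grip_width: 13.3
grip_force: 30.0
```

move_arm([
  [[0, 0, 0], 2, -1],
  [[0, 0, 0], 4, -1],
  [[0, 0, 0], 6, -1],
  [[0, 0, 0], 8, -1],
  [[0, 0, 0], 10, -1],
  [[0, 0, 0], 10, -1],
])

```text
time_s: 15.2
tool_pos: [549.8, -282.2, 195.0]
tcp_rot: [1.0, 0.013, 0.0, -0.001]
force: [0.0, 3.6, 0.7]
grip_width: 14.2
grip_force: 30.6
```

```bash
python3 - <<'E'
from h import *
o=get_obs();print(o["wrist_torque"],o["force"],R.from_quat(o["tcp_rot"]).as_euler("xyz",degrees=True),o["tool_pos"])
E
```

```text
[ 0.71692035 -0.03321789  0.58213448] [0.04301084 3.57497373 0.67331886] [-1.79900125e+02 -1.16620019e-02  1.48598024e+00] [ 549.79926205 -282.24687673  195.02669123]
```

The torque rose to 0.58 N m, so this way hits a stop. I turn the other way.

move_arm([
  [[0, 0, 0], -4, -1],
  [[0, 0, 0], -9, -1],
  [[0, 0, 0], -14, -1],
  [[0, 0, 0], -19, -1],
  [[0, 0, 0], -24, -1],
  [[0, 0, 0], -24, -1],
])

```text
time_s: 15.7
tool_pos: [549.7, -284.1, 195.0]
tcp_rot: [0.975, 0.221, -0.0, 0.001]
force: [0.5, 0.7, -0.1]
grip_width: 14.0
grip_force: 30.0
```

```bash
python3 - <<'E'
from h import *
o=get_obs();print(o["wrist_torque"],o["force"],R.from_quat(o["tcp_rot"]).as_euler("xyz",degrees=True),o["tool_pos"])
E
```

```text
[-0.02752127  0.05737971 -0.07567865] [ 0.51959613  0.69491594 -0.08912253] [1.79930008e+02 2.78128249e-02 2.55270811e+01] [ 549.69426873 -284.05888227  194.95066967]
```

It turns easily this way (14° so far), so I continue to about 50°.

move_arm([
  [[0, 0, 0], -4, -1],
  [[0, 0, 0], -9, -1],
  [[0, 0, 0], -14, -1],
  [[0, 0, 0], -19, -1],
  [[0, 0, 0], -24, -1],
  [[0, 0, 0], -29, -1],
  [[0, 0, 0], -33, -1],
  [[0, 0, 0], -36, -1],
  [[0, 0, 0], -36, -1],
])

```text
time_s: 16.45
tool_pos: [549.0, -283.6, 195.0]
tcp_rot: [0.86, 0.51, -0.001, -0.0]
force: [-0.5, 0.8, 0.3]
grip_width: 13.6
grip_force: 30.0
```

```bash
python3 - <<'E'
from h import *
o=get_obs();print(o["wrist_torque"],o["force"],R.from_quat(o["tcp_rot"]).as_euler("xyz",degrees=True),o["tool_pos"])
E
```

```text
[ 0.10165357  0.09465119 -0.02624159] [-0.45877669  0.75704368  0.2610605 ] [-1.79953855e+02  5.51272556e-02  6.13636026e+01] [ 549.03936292 -283.64684322  194.96001646]
```

move_arm([
  [[0, 0, -1.5], 0, -1],
  [[0, 0, -3], 0, -1],
  [[0, 0, -5], 0, -1],
  [[0, 0, -5], 0, -1],
])

```text
time_s: 16.78
tool_pos: [549.8, -283.5, 200.4]
tcp_rot: [0.86, 0.51, 0.0, 0.0]
force: [-0.4, -0.1, 0.1]
grip_width: 13.6
grip_force: 30.0
```

Lifting meets no resistance, so the cap is free. I lift it straight up.

move_arm([
  [[0, 0, -6], 0, -1],
  [[0, 0, -14], 0, -1],
  [[0, 0, -25], 0, -1],
  [[0, 0, -38], 0, -1],
  [[0, 0, -52], 0, -1],
  [[0, 0, -68], 0, -1],
  [[0, 0, -84], 0, -1],
  [[0, 0, -98], 0, -1],
  [[0, 0, -110], 0, -1],
  [[0, 0, -116], 0, -1],
  [[0, 0, -118], 0, -1],
  [[0, 0, -118], 0, -1],
])

```text
time_s: 17.78
tool_pos: [549.9, -283.5, 318.8]
tcp_rot: [0.86, 0.511, 0.0, 0.001]
force: [0.5, 0.5, -0.7]
grip_width: 13.8
grip_force: 30.0
```

move_arm([
  [[0, 0, 0], 0, -1],
  [[0, 0, 0], 0, -1],
  [[0, 0, 0], 0, -1],
  [[0, 0, 0], 0, -1],
  [[0, 0, 0], 0, -1],
  [[0, 0, 0], 0, -1],
])

```text
time_s: 18.28
tool_pos: [549.6, -283.3, 317.7]
tcp_rot: [0.86, 0.511, -0.0, -0.0]
force: [0.8, -0.2, -0.5]
grip_width: 13.5
grip_force: 30.0
```

```bash
python3 - <<'E'
from h import *
o=get_obs();print(o["tool_pos"],o["force"],o["grip_width"],o["grip_force"])
a=read_camera("scene")[60:240,200:400];b=read_camera("wrist")
cv2.imwrite("pics/f.png",np.hstack([cv2.resize(a,(444,400)),cv2.resize(b,(356,400))[:, :]])[:,:,::-1])
E
```

```text
[ 549.59037434 -283.33637233  317.69958645] [ 0.75870684 -0.22266329 -0.50055784] 13.457471605341004 29.99952256679535
```

View pics/f.png

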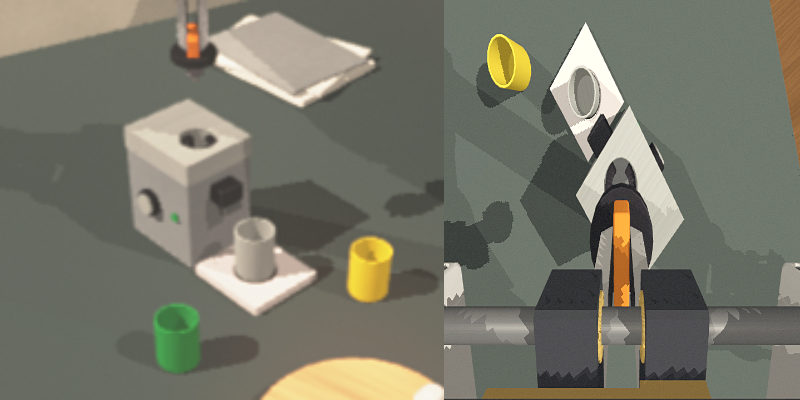

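The picture shows the cap level in the fingers, well above the open neck (about 123 mm lifted), and the cup upright in the recess. I hand in the job.

```bash
python3 -c "
from plant import *
print(job_done())"
```

```text
the job is handed in; nothing more can be done
None
```

The job is handed in: the cup stands upright in the grinder's recess, and the cap came loose turning anticlockwise seen from above and is held level about 12 cm above the neck; the hand-in returned no verdict.

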